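# Weigh the sample jar from behind the bottles

### The job

In the grey rack the squat sample jar is hemmed in by the round bottle, the square bottle and the conical flask: first stand all three upright in the empty steel tray, leaving the jar where it is, and then set the jar upright in the middle of the balance pan. Only then put the two bottles and the flask back in the rack, each standing upright on the very spot where it stood at the start. Leave the vial and the little beaker in the rack where they are, and knock nothing over.

Things in the scene. Friction and masses are not known exactly. Their poses are not given: they have to be found in the camera images.
- round_bottle: Round amber glass bottle with a black screw cap, 130 mm tall, upright, about 0.25 kg. Body 52 mm across up to 78 mm, then it narrows; the cap is 36 mm across and fills heights 102 to 130 mm: grip it there, any yaw. Origin: centre of the underside; z is up the bottle. Starts beside or in front of the jar.
- square_bottle: Square white plastic bottle with a round grey screw cap, 118 mm tall, upright, about 0.22 kg. Body 50 x 50 mm up to 76 mm; neck 32 mm across; cap 36 mm across at heights 90 to 118 mm: grip it there, any yaw. Origin: centre of the underside; z up; x and y square to the body's sides. Starts beside or in front of the jar.
- flask: Conical clear glass flask with a black rubber stopper, 124 mm tall, upright, about 0.2 kg. Base 66 mm across, narrowing to a straight neck and stopper 30 mm across from height 76 mm to the top: grip it there, any yaw. Origin: centre of the underside; z up. Starts beside or in front of the jar.
- jar: Squat sample jar, white plastic with a black lid, 46 mm tall, 45 mm across (lid 47 mm, the top 16 mm), about 0.12 kg, in the middle of the rack's far row, with a bottle or flask at its left, at its right and in front of it. Origin: centre of the underside; z up.
- rack: Fixed shallow grey rack, 170 (x) by 230 mm (y); floor 6 mm above the bench, rim 14 mm. Pale spots 58 mm across at x = -35 (near row) and +35 mm (far row), y = -68, 0, +68 mm. Far row: jar at y = 0, a tall thing on each side; near row: the third tall thing at y = 0, vial at y = +68, little beaker at y = -68. Origin: centre of the underside; z up, +x away from the robot.
- tray: Fixed empty steel tray for standing things aside, 270 mm along its x and 120 mm along its y outside, walls 4 mm thick and 16 mm high, floor 4 mm above the bench. Origin: centre of the underside; z up, +x away from the robot.
- balance_pan (a point): Centre of the top face of the bench balance's round steel pan, 110 mm across, 56 mm above the bench; the pan does not move. The balance is a white case 210 mm along x, 160 mm along y, 46 mm high, fixed; the pan centre lies 30 mm to +x of the case's centre, the display to -x. z up.
- vial: Bystander: glass vial with white cap, 25 mm across, 47 mm tall, standing loose on the rack's near row at its +y end. Origin: centre of the underside; z up.
- small_beaker: Bystander: little open glass beaker, about 40 mm across and 45 mm tall, standing loose on the rack's near row at its -y end. Origin: centre of the underside; z up.

How it is judged:
On the way, in this order (a step that is already met when the one before it is completed fails the run):
1. both bottles and the flask stand upright and released in the steel tray, the jar still in its place (x of round_bottle in the frame of tray between -0.13 and 0.13 m and y of round_bottle in the frame of tray between -0.055 and 0.055 m and z of each of round_bottle, square_bottle, flask in the frame of tray below 0.012 m and angle between each of round_bottle, square_bottle, flask's own z axis and vertical below 0.1 rad and linear speed of each of round_bottle, square_bottle, flask below 0.03 m/s and contact force between each of round_bottle, square_bottle, flask and the fingers below 0.1 N and x of square_bottle in the frame of tray between -0.13 and 0.13 m and y of square_bottle in the frame of tray between -0.055 and 0.055 m and x of flask in the frame of tray between -0.13 and 0.13 m and y of flask in the frame of tray between -0.055 and 0.055 m and distance of jar from where it was at the start of the episode below 0.03 m), for 0.2 s.
2. the jar stands released in the middle of the balance pan, while the bottles and the flask are still in the tray (horizontal distance between jar and balance_pan below 0.018 m and z of jar in the frame of balance_pan between -0.004 and 0.006 m and angle between each of jar, round_bottle, square_bottle, flask's own z axis and vertical below 0.1 rad and linear speed of each of jar, round_bottle, square_bottle, flask below 0.03 m/s and contact force between each of jar, round_bottle, square_bottle, flask and the fingers below 0.1 N and x of round_bottle in the frame of tray between -0.13 and 0.13 m and y of round_bottle in the frame of tray between -0.055 and 0.055 m and z of each of round_bottle, square_bottle, flask in the frame of tray below 0.012 m and x of square_bottle in the frame of tray between -0.13 and 0.13 m and y of square_bottle in the frame of tray between -0.055 and 0.055 m and x of flask in the frame of tray between -0.13 and 0.13 m and y of flask in the frame of tray between -0.055 and 0.055 m), for 0.2 s.
At the end, for the whole second after the job is handed in: The jar stands upright on the pan within 18 mm of its centre; both bottles and the flask stand upright in the rack, each within 15 mm of where it started; vial and little beaker stand within 20 mm of their starts; all at rest and released (horizontal distance between jar and balance_pan below 0.018 m and z of jar in the frame of balance_pan between -0.004 and 0.006 m and angle between each of jar, round_bottle, square_bottle, flask, vial, small_beaker's own z axis and vertical below 0.1 rad and linear speed of each of jar, round_bottle, square_bottle, flask below 0.03 m/s and contact force between each of jar, round_bottle, square_bottle, flask and the fingers below 0.1 N and distance of each of round_bottle, square_bottle, flask from where it was at the start of the episode below 0.015 m and distance of each of vial, small_beaker from where it was at the start of the episode below 0.02 m); the robot touches nothing.
It fails at once if a bottle, the flask or the jar is knocked over (angle between any of round_bottle, square_bottle, flask, jar's own z axis and vertical above 0.7 rad).
It fails at once if the vial or the little beaker is knocked over or shoved away (angle between any of vial, small_beaker's own z axis and vertical above 0.7 rad or distance of any of vial, small_beaker from where it was at the start of the episode above 0.025 m).
It also fails if it takes over 144 s, if anything falls off the work surface, if the arm or the gripper's body presses on something with over 40 N, if the wrist force passes 120 N, or if a joint passes its speed limit or range.

### The arm

A 7-joint arm with a two-finger parallel gripper is mounted at the origin on the work surface. World frame = base frame: x ahead of the robot, y to its left, z up, the work surface at z = 0. Lengths are in m, angles in rad, forces in N, time in s.
With the tool pointing down it reaches from about 0.4 to 0.85 m from the base axis. Payload 6.9 kg.
Tool frame: the origin (TCP) lies midway between the tips of the shut fingers; the grasp point (between the pads) lies behind it (ctrl.pinch_z is the z of the grasp point in the tool frame, in m); z points along the fingers, y is the line along which they close (so a half turn about z gives the same grasp; the last joint's range is limited). The gripper opens to 85 mm and grips with 20 to 120 N. Pads are 22 mm wide; open, the fingers measure 114 mm over their backs; the gripper's body (76 mm by 85 mm) begins 54 mm behind the grasp point. The pads swing forward as they close: fully open they stand 13 mm farther back than shut.
Start: joints at [1.349, 0.507, -0.238, 1.5, 0.126, 1.149, -0.155], TCP at [0.201, -0.592, 0.231] pointing down, gripper open.
Joint ranges: [-3.08, 3.08], [-0.24, 2.05], [-1.43, 1.35], [0, 2.5], [-1.52, 4.66], [0.17, 1.96], [-2.89, 2.89]. Speed limits (rad/s): [2.39, 2.39, 3.14, 3.14, 3.14, 3.14, 3.14].

### API

Orientations are given as a unit quaternion [w, x, y, z].
In Python, from station import ctrl, get_state, vision, ticket, models gives the robot as it stands. Calls block until the motion is done:
- ctrl.movep(position, orientation): joint-space move of the TCP to a pose.
- ctrl.movel(position, frame=None, max_speed=0.15): straight line of the TCP; frame=None keeps the orientation; max_speed is the mean speed in m/s.
- ctrl.set_joints(angles): joint-space move.
- ctrl.ungrasp() and ctrl.close_gripper(force=None): open the fingers fully, or close them until they stop; force is the grip in N (None keeps the last).
- ctrl.pause(seconds).
- ctrl.ik(position, orientation): joint angles nearest the present ones, or None.
- get_state(): the state.
- vision.grab_frame(name): name is "scene" or "top" or "wrist"; returns (picture, depth): 384x512x3 uint8, blue, green, red; 384x512 float32, m along the optical axis (not along the pixel's ray), 0 where there is no reading.
- vision.camera_info(name): a dict with "mtx" (3x3 intrinsics, pixels), "R" (3x3) and "t" (3): a world point X has camera coordinates R X + t; the wrist camera has in their place "hand_eye" (4x4, takes a point from camera to tool coordinates, whose origin is the TCP and whose axes are the flange's). Camera axes: x right, y down, z forward; pixel columns grow to the right and rows downward; lengths in m; the calibration is good to about 2 mm. A picture is of the moment at which its call begins: read the wrist's pose just before it. camera_info takes no time and is no camera call.
A pose or a line that the arm cannot do raises ctrl.Unreachable and nothing moves.
- ticket.close_job(): hands the job in; it is judged then, once.
Trained networks look in the newest picture that a camera, given by its name, has taken for a name from the list of things; names that differ only in an ending like _2 or _b are one class to them, and where a whole thing is asked for, a point or a joint stands for the part that bears it (a point fixed in the world has none). Each returns a list of dicts, best first, with "p" (0 to 1); they miss things now and then, are a little off and sometimes report something else, mostly with a low value. They report only what shows in the picture. A call takes as long as a camera call.
- models.recognise(camera, target): "point" ([column, row] in pixels, amid what is visible of it).
- models.masks_of(camera, target): "mask" (384x512 bool, what is visible of it) and "point" ([column, row] in pixels, amid what is visible of it).
The state is a dict: "time": time; "qpos": joint angles; "qd": joint speeds; "tau": joint torques, N m; "tcp_pos": TCP position; "eef_rot": TCP orientation; "contact_force": force on the tool from outside, world axes, zero at the start; "wrist_torque": the same for the moment, N m; "width": finger opening in m; "gripper_force": force on a finger pad.
Only numpy, scipy, OpenCV 4.12 (cv2) and the standard library are available. Lean on these libraries where they do the work, as an engineer would, in place of code of your own. Each camera call takes 0.05 s, during which the arm holds its last target. There are 200 camera calls.

## Working session

There is one attempt and no reset: what is moved stays moved. The work goes in short steps, each a Python script; the robot and the scene stay as the last script left them, time stands still between calls to the robot, and variables do not carry over. Pictures are saved under pics/ and viewed, at most 14 in all, crops included, and the job is handed in when it is done.

```bash
ls; mkdir -p pics; python3 - <<'E'
from station import ctrl, get_state, vision, models
import cv2, numpy as np
s=get_state(); print(s['time'],s['tcp_pos'],s['eef_rot'],s['width'],ctrl.pinch_z)
for c in ("top","scene"):
    im,d=vision.grab_frame(c); cv2.imwrite(f"pics/{c}0.png",im)
    i=vision.camera_info(c); print(c,np.round(i['mtx'],1).tolist(),np.round(i['R'],3).tolist(),np.round(i['t'],3))
    for n in "round_bottle square_bottle flask jar rack tray balance_pan vial small_beaker".split():
        r=models.recognise(c,n)
        K=np.array(i['mtx']);R=np.array(i['R']);t=np.array(i['t'])
        for q in r[:2]:
            u,v=q['point']; z=d[int(v),int(u)]
            X=R.T@(np.linalg.inv(K)@[u,v,1]*z-t)
            print(n,round(q['p'],2),np.round(q['point']),np.round(X,3))
E
```

```text
pics
0.0 [ 0.20037577 -0.59145537  0.23041708] [-9.04029134e-04  9.86679073e-01  1.62676245e-01 -1.70421925e-04] 0.08577099967852032 -0.0187
top [[438.5, 0.0, 263.5], [0.0, 438.5, 188.8], [0.0, 0.0, 1.0]] [[0.007, -1.0, -0.014], [-0.995, -0.005, -0.1], [0.1, 0.015, -0.995]] [-0.009  0.491  1.321]
round_bottle 0.74 [339. 180.] [ 0.508 -0.221  0.13 ]
square_bottle 0.94 [386. 185.] [ 0.497 -0.361  0.1  ]
square_bottle 0.71 [255. 170.] [0.551 0.021 0.004]
flask 0.8 [356. 201.] [ 0.454 -0.282  0.064]
flask 0.48 [386. 186.] [ 0.496 -0.364  0.083]
jar 0.59 [361. 181.] [ 0.513 -0.3    0.049]
rack 0.97 [353. 196.] [ 0.471 -0.28   0.023]
tray 0.98 [255. 176.] [ 0.535  0.022 -0.001]
tray 0.44 [354. 194.] [ 0.477 -0.286  0.008]
balance_pan 0.68 [160. 195.] [0.468 0.303 0.058]
balance_pan 0.62 [384. 204.] [ 0.449 -0.378  0.006]
vial 0.74 [337. 180.] [ 0.51  -0.219  0.101]
vial 0.63 [336. 203.] [ 0.447 -0.225  0.047]
small_beaker 0.64 [384. 201.] [ 0.456 -0.376  0.013]
scene [[487.7, 0.0, 256.8], [0.0, 487.7, 194.8], [0.0, 0.0, 1.0]] [[0.867, 0.498, 0.015], [0.336, -0.56, -0.757], [-0.369, 0.661, -0.653]] [-0.421 -0.115  1.359]
round_bottle 0.85 [212. 265.] [ 0.531 -0.252  0.091]
square_bottle 0.58 [170. 317.] [ 0.529 -0.382  0.081]
flask 0.55 [163. 276.] [ 0.456 -0.311  0.076]
jar 0.82 [194. 300.] [ 0.529 -0.313  0.052]
rack 0.74 [187. 318.] [ 0.519 -0.329  0.005]
tray 0.62 [288. 217.] [0.555 0.031 0.002]
balance_pan 0.85 [309. 144.] [0.498 0.259 0.056]
vial 0.75 [187. 264.] [ 0.458 -0.242  0.043]
small_beaker 0.71 [141. 303.] [ 0.433 -0.358  0.029]
```

```bash
python3 - <<'E'
import cv2
a=cv2.imread("pics/top0.png")[120:270,110:430]
cv2.imwrite("pics/a.png",cv2.resize(a,None,fx=2.5,fy=2.5,interpolation=3))
E
```

```text
(no output)
```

View pics/a.png

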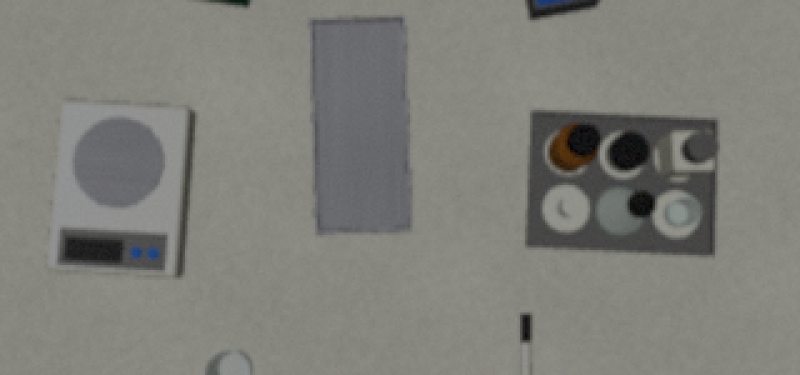

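View pics/scene0.png

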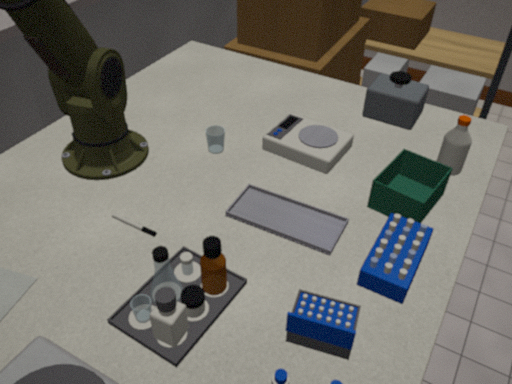

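The top view (crop scale 2.5, offset 110,120) shows these positions:
- Round cap at crop (583,140).
- Jar lid at (629,151).
- Square cap at (700,147).
- Flask stopper at (641,204).
- Pan at (118,162).
- Tray centred at (361,125).

The scene view agrees. Next I'll refine these positions from depth.

```bash
cat > h.py <<'E'
from station import ctrl, get_state, vision, models
import cv2, numpy as np
from scipy.spatial.transform import Rotation as Ro
def cloud(c):
    s=get_state(); im,d=vision.grab_frame(c); i=vision.camera_info(c); K=np.array(i['mtx'])
    v,u=np.mgrid[:384,:512]; P=(np.stack([u,v,np.ones_like(u)],-1)@np.linalg.inv(K).T)*d[...,None]
    if 'R' in i: X=(P-np.array(i['t']))@np.array(i['R'])
    else:
        H=np.array(i['hand_eye']); w=s['eef_rot']; R=Ro.from_quat([w[1],w[2],w[3],w[0]]).as_matrix()
        X=(P@H[:3,:3].T+H[:3,3])@R.T+s['tcp_pos']
    X[d==0]=np.nan
    return im,X
def face(X,xy,z0,z1,r):
    "circle-ish blob centre of points in a height band near xy"
    m=(X[...,2]>z0)&(X[...,2]<z1)&(np.hypot(X[...,0]-xy[0],X[...,1]-xy[1])<r)
    p=X[m]
    if len(p)<10: return None
    c=cv2.minEnclosingCircle(p[:,:2].astype(np.float32))
    return len(p),np.round(p.mean(0),4),np.round((p[:,:2].max(0)+p[:,:2].min(0))/2,4),np.round(np.ptp(p[:,:2],axis=0),3)
E
python3 - <<'E'
from h import *
im,X=cloud("top")
for n,xy,a,b,r in [("round",(.508,-.221),.126,.146,.035),("square",(.497,-.361),.113,.134,.035),("flask",(.454,-.295),.115,.14,.03),("jar",(.51,-.295),.044,.06,.04),("pan",(.49,.28),.052,.062,.08),("case",(.47,.28),.035,.05,.16)]:
    print(n,face(X,xy,a,b,r))
m=(X[...,2]>.009)&(X[...,2]<.025)
for n,xy in (("tray",(.55,.02)),("rack",(.475,-.29))):
    k=m&(np.abs(X[...,0]-xy[0])<.17)&(np.abs(X[...,1]-xy[1])<.14)
    p=X[k][:,:2].astype(np.float32); print(n,len(p),cv2.minAreaRect(p*1000))
# tray mask
r=models.masks_of("top","tray")[0]; p=X[r['mask']]; print("traymask",cv2.minAreaRect(p[np.isfinite(p[:,0])][:,:2].astype(np.float32)*1000))
# wrist view above the rack
ctrl.movep([.46,-.29,.36],[0,1,0,0]); print(get_state()['tcp_pos'],get_state()['time'])
im,X=cloud("wrist"); cv2.imwrite("pics/w0.png",im); np.save("w0.npy",X)
E
```

```text
round (131, array([ 0.5203, -0.2324,  0.135 ]), array([ 0.5205, -0.2321]), array([0.034, 0.033]))
square (127, array([ 0.5134, -0.3677,  0.1226]), array([ 0.5145, -0.3688]), array([0.035, 0.036]))
flask (99, array([ 0.448 , -0.2968,  0.1285]), array([ 0.4479, -0.2974]), array([0.029, 0.029]))
jar (198, array([ 0.5168, -0.3004,  0.0511]), array([ 0.5066, -0.3003]), array([0.07 , 0.046]))
pan (883, array([0.4981, 0.3106, 0.0562]), array([0.4895, 0.3052]), array([0.151, 0.109]))
case (2275, array([0.4618, 0.3127, 0.0456]), array([0.4714, 0.3159]), array([0.216, 0.169]))
tray 423 ((567.2486572265625, 22.88998794555664), (294.115966796875, 128.55184936523438), 0.4791661500930786)
rack 728 ((433.83935546875, -301.558837890625), (242.97129821777344, 269.9804992675781), 86.77822875976562)
traymask ((554.7240600585938, 26.946308135986328), (271.3625183105469, 129.10438537597656), 2.199216365814209)
[ 0.45929842 -0.29120598  0.3595532 ] 2.6417
```

View pics/w0.png

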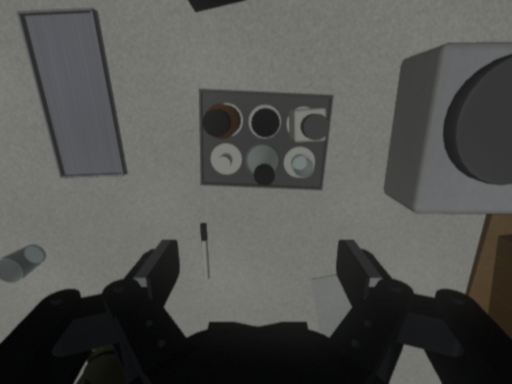

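The wrist view shows the same layout: round cap (216,122), jar (265,122), square cap (315,126), stopper (264,174). I'll check the positions against this second view.

```bash
python3 - <<'E'
from h import *
X=np.load("w0.npy")
for n,xy,a,b,r in [("round",(.52,-.232),.126,.146,.035),("square",(.514,-.368),.113,.134,.035),("flask",(.448,-.297),.115,.14,.03),("jar",(.517,-.300),.044,.06,.03)]:
    print(n,face(X,xy,a,b,r))
im,X=cloud("top")
for xy in ((.497,.307),): print(face(X,xy,.0535,.06,.06))
m=(im.max(-1)>0)&(X[...,2]>.05)&(X[...,2]<.062)&(np.abs(X[...,0]-.5)<.12)&(np.abs(X[...,1]-.31)<.12)
n,l,st,c=cv2.connectedComponentsWithStats(m.astype(np.uint8)); k=1+st[1:,4].argmax(); p=X[l==k]
print("pan",st[k],cv2.minEnclosingCircle(p[:,:2].astype(np.float32)*1000),p.mean(0))
# tray interior floor
m=(np.abs(X[...,2]-.004)<.006)
r=models.masks_of("top","tray")[0]; p=X[r['mask']&np.isfinite(X[...,0])]; print(np.nanmedian(p,0),p.mean(0))
from itertools import product
z=lambda x:[ctrl.ik([*x,.3],[0,1,0,0]) is not None]
for x in ((.52,-.232),(.514,-.368),(.448,-.297),(.64,.024),(.47,.024),(.497,.31)): print(x,z(x))
E
```

```text
round (599, array([ 0.518 , -0.2358,  0.1353]), array([ 0.518 , -0.2353]), array([0.035, 0.035]))
square (562, array([ 0.5116, -0.3701,  0.1234]), array([ 0.5112, -0.3705]), array([0.035, 0.034]))
flask (371, array([ 0.4459, -0.2998,  0.1288]), array([ 0.4452, -0.2999]), array([0.028, 0.029]))
jar (666, array([ 0.5146, -0.3032,  0.0516]), array([ 0.5146, -0.3032]), array([0.046, 0.046]))
(784, array([0.4997, 0.3133, 0.0566]), array([0.4996, 0.3132]), array([0.106, 0.107]))
pan [ 139  167   38   36 1018] ((503.7203063964844, 316.6663513183594), 60.800209045410156) [0.49990315 0.31424658 0.05605581]
[0.55506886 0.02514086 0.00414126] [0.55555594 0.02543793 0.00485357]
(0.52, -0.232) [True]
(0.514, -0.368) [True]
(0.448, -0.297) [True]
(0.64, 0.024) [True]
(0.47, 0.024) [True]
(0.497, 0.31) [True]
```

Both views agree within about 3 mm, and the spacings match the rack's 68/70 mm pitch. I'll start with the round bottle.

```bash
cat >> h.py <<'E'
Q=[0,1,0,0]
RK=dict(round=(.519,-.2338,.099),square=(.5128,-.3692,.088),flask=(.4468,-.2984,.091),jar=(.5155,-.3016,.022))
TR=dict(round=(.640,.0285),square=(.555,.025),flask=(.470,.0215))
UP=.27
def go(x,y,z,v=.2): ctrl.movel([x,y,z],max_speed=v)
def transfer(a,b,za,zb,f=40,up=UP):
    "pick at a (TCP height za), place at b (zb); starts and ends at height up"
    x,y,_=get_state()['tcp_pos']
    go(*a,up); go(*a,za,.12); ctrl.close_gripper(f); w=get_state()['width']
    go(*a,up); wl=get_state()['width']; go(*b,up); go(*b,zb+.02,.2); go(*b,zb,.04)
    s=get_state(); ctrl.ungrasp(); ctrl.pause(.2); go(*b,up)
    print("width",round(w,4),round(wl,4),"F",np.round(s['contact_force'],1),"t",round(get_state()['time'],1))
E
python3 - <<'E'
from h import *
def tr(n): x,y,z=RK[n]; transfer((x,y),TR[n],z,z-.001)
tr("round")
im,_=cloud("scene"); cv2.imwrite("pics/s1.png",im)
E
```

```text
width 0.0353 0.0352 F [ 0.7  0.1 -2.8] t 11.6
```

View pics/s1.png

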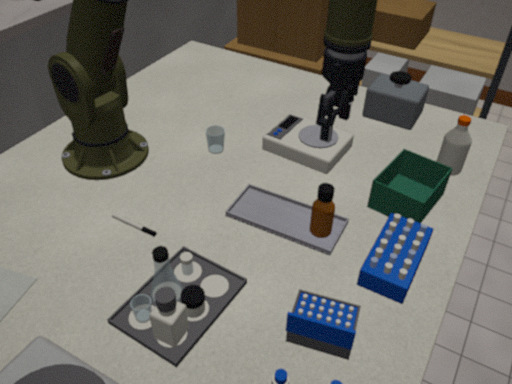

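The round bottle stands upright in the tray at (322,212), and the rest of the rack is undisturbed. Next come the square bottle and the flask.

```bash
python3 - <<'E'
from h import *
def tr(n): x,y,z=RK[n]; transfer((x,y),TR[n],z,z-.001)
tr("square"); tr("flask")
go(.42,.10,UP)
im,_=cloud("scene"); cv2.imwrite("pics/s2.png",im[60:,80:400])
im,X=cloud("wrist"); cv2.imwrite("pics/w2.png",im)
print("wrist pan",face(X,(.498,.312),.0535,.06,.06))
im,X=cloud("top")
for n,xy,a,b,r in [("round",TR["round"],.122,.146,.035),("square",TR["square"],.11,.134,.035),("flask",TR["flask"],.113,.14,.03),("jar",(.517,-.300),.044,.06,.03),("pan",(.4995,.3135),.0535,.06,.058)]:
    print(n,face(X,xy,a,b,r))
E
```

```text
width 0.035 0.0349 F [-0.3  0.1 -3.4] t 22.7
width 0.0291 0.0293 F [-0.1 -0.1 -1.6] t 33.0
wrist pan (6154, array([0.4994, 0.3127, 0.0554]), array([0.4971, 0.3129]), array([0.108, 0.11 ]))
round (129, array([0.6407, 0.0287, 0.1332]), array([0.6408, 0.0291]), array([0.034, 0.034]))
square (125, array([0.5559, 0.0248, 0.1216]), array([0.5561, 0.0246]), array([0.034, 0.032]))
flask (93, array([0.4712, 0.0219, 0.1274]), array([0.4718, 0.0221]), array([0.029, 0.028]))
jar (194, array([ 0.5177, -0.3006,  0.051 ]), array([ 0.5184, -0.3009]), array([0.046, 0.047]))
pan (518, array([0.5033, 0.3299, 0.0565]), array([0.4997, 0.3196]), array([0.106, 0.099]))
```

View pics/s2.png

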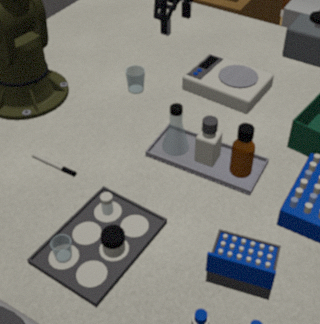

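View pics/w2.png

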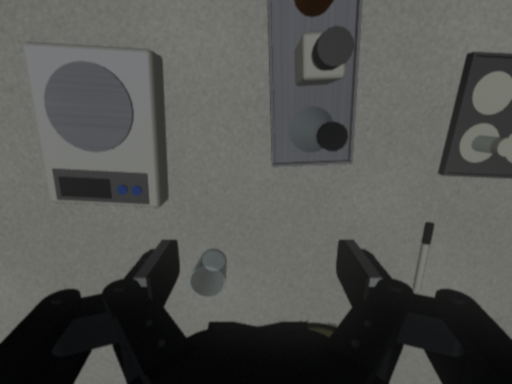

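All three stand upright in the tray, the jar hasn't moved, and the pan centre from both cameras is about (.499,.313). Now I'll move the jar.

```bash
python3 - <<'E'
from h import *
x,y,z=RK["jar"]
transfer((x,y),(.499,.313),z,z+.051)
go(.42,.05,UP)
im,_=cloud("scene"); cv2.imwrite("pics/s3.png",im[60:,80:400])
im,X=cloud("top")
for n,xy,a,b,r in [("round",TR["round"],.122,.146,.035),("square",TR["square"],.11,.134,.035),("flask",TR["flask"],.113,.14,.03),("jar",(.5,.313),.09,.12,.05)]:
    print(n,face(X,xy,a,b,r))
E
```

```text
width 0.046 0.0458 F [-0.4  0.7 -1.6] t 46.7
round (131, array([0.6406, 0.0285, 0.1329]), array([0.6416, 0.0291]), array([0.034, 0.034]))
square (125, array([0.556 , 0.0249, 0.1213]), array([0.5566, 0.0246]), array([0.035, 0.032]))
flask (35, array([0.4732, 0.0141, 0.127 ]), array([0.4733, 0.0151]), array([0.026, 0.014]))
jar (214, array([0.5006, 0.3138, 0.1013]), array([0.5003, 0.3151]), array([0.045, 0.046]))
```

View pics/s3.png

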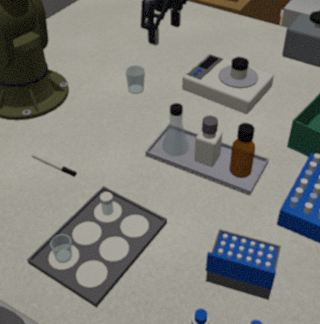

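The jar stands upright on the pan: its top is at 0.101 m and it sits about 1–2 mm off centre. Now everything goes back.

```bash
python3 - <<'E'
from h import *
for n in ("square","round","flask"):
    x,y,z=RK[n]; transfer(TR[n],(x,y),z-.001,z+.002)
go(.42,.05,UP)
im,_=cloud("scene"); cv2.imwrite("pics/s4.png",im[60:,80:400])
im,X=cloud("top")
for n,xy,a,b,r in [("round",(.5203,-.2324),.126,.146,.035),("square",(.5134,-.3677),.113,.134,.035),("flask",(.448,-.2968),.115,.14,.03),("jar",(.5,.313),.09,.12,.05)]:
    print(n,face(X,xy,a,b,r))
s=get_state(); print(s['time'],s['qd'].max() if hasattr(s['qd'],'max') else '',s['contact_force'])
E
```

```text
width 0.0351 0.0351 F [ 1.  -0.1 -2.9] t 58.0
width 0.0354 0.0353 F [-0.5 -0.9 -2.4] t 68.2
width 0.0292 0.0295 F [ 0.2  0.4 -2.1] t 78.0
round (130, array([ 0.5202, -0.2323,  0.1351]), array([ 0.5205, -0.2319]), array([0.035, 0.034]))
square (132, array([ 0.5142, -0.3676,  0.1223]), array([ 0.5144, -0.3678]), array([0.035, 0.035]))
flask (99, array([ 0.4475, -0.296 ,  0.1283]), array([ 0.448, -0.296]), array([0.028, 0.03 ]))
jar (214, array([0.5006, 0.3137, 0.1012]), array([0.5004, 0.3151]), array([0.045, 0.047]))
80.05 0.0005742303437675002 [-0.35067713 -0.17457812 -0.41355834]
```

View pics/s4.png

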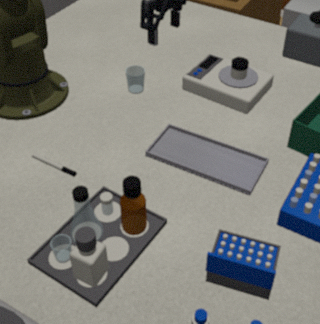

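The three tall pieces are back within 1 mm of their starting measurements, the jar is on the pan, and the vial and beaker stand as before.

```bash
python3 -c "
from station import ticket; print(ticket.close_job())"
```

```text
the job is handed in; nothing more can be done
None
```

The job is handed in at about 80 s of the 144 s allowed: the jar stands on the pan about 2 mm from its centre, both bottles and the flask are back within about 1 mm of their starting spots, and the vial and little beaker still stand in place by eye in the last picture; the judge's verdict was not shown.

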